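# Shut the studio steriliser and start it with the two-key console

## Task

Push the steriliser's raised lid down with the fingertips until it is fully shut. Then, on the start console, press the two round keys all the way down at the same moment, one fingertip on each, hold them both down for at least two seconds, and let go so that both spring back up. Never press a key before the lid is shut, never one round key without the other, and leave the small square key alone; do not raise the lid, and leave the bottle, jar and tape roll standing where they are.

Things in the scene. Friction and masses are not known exactly. Their poses are not given: they have to be found in the camera images.
- steriliser: White box, fixed to the counter, 180 (its x) by 220 (its y) by 110 mm high, open at the top, with a hinged aluminium lid. Origin: centre of its underside on the counter; z up, its front faces its own -x. It may stand left or right of the console.
- lid (a joint): Angle of the steriliser's lid, rad: 0 fully shut (lying level), growing as its front edge rises; it starts raised by about 0.45 to 0.85. It has a stiff hinge: it stays where it is left, and pushing it shut takes 1.5 to 3 N near the front edge.
- lid_hinge (a point): Point on the upper face of the lid at its hinge, middle of the far (+x) edge of the steriliser: 90 mm along the steriliser's x from its origin and 122 mm above the counter when shut. The hinge axis runs along the steriliser's y, 12 mm under this point when shut. The lid is a flat plate without a handle, 184 mm from hinge to front edge, 224 mm wide, 12 mm thick; shut, its upper face is 122 mm above the counter.
- lid_edge (a point): Point on the upper face of the lid, middle of its free front edge, 184 mm from the hinge.
- console: Low grey box with a dark top plate, fixed to the counter, 120 (its x) by 190 (its y) by 45 mm high, carrying two round keys and one small square key on its top. Origin: on the counter, right under the midpoint of the two round keys; z up. The box reaches 75 mm to its -y side and 115 mm to its +y side of the origin.
- key_a (a joint): Travel of one round start key, m: 0 up, 0.007 fully down. Spring: starts to move at about 1.5 N, fully down at 5 N.
- key_b (a joint): Travel of the other round start key, m: the same as key_a.
- key_a_top (a point): Centre of the top of round key a (aluminium, diameter 28 mm, in a black collar 44 mm across). It is 29 mm to the console's +y side of its origin; the top is 68 mm above the counter when up, 61 mm when down; the collar's top is at 57 mm. The two round keys are 58 mm apart, centre to centre, along the console's y.
- key_b_top (a point): Centre of the top of round key b, 29 mm to the console's -y side of its origin; otherwise as key a.
- square_key (a joint): Travel of the small square key, m: 0 up, 0.005 down. Not to be pressed.
- square_key_top (a point): Centre of the top of the small square key (18 by 18 mm), 85 mm to the console's +y side of its origin, top 58 mm above the counter.
- ink_bottle: Loose amber bottle with a black cap, diameter 46 mm, 110 mm high, standing beside the console's -y end. Origin: centre of its underside. Leave it.
- jar: Loose glass jar with a steel lid, diameter 60 mm, 80 mm high, standing behind the steriliser. Origin: centre of its underside. Leave it.
- tape_roll: Loose roll of paper tape lying flat, outer diameter 60 mm, 25 mm high, in front of the console (on its -x side). Origin: centre of its underside. Leave it.
Mind the look-alikes: they are no part of the job. Of the things that look like the ink_bottle, the middle-sized one is meant.

How it is judged:
By the outcome, as a careful person would: the job done as asked, in the order asked, and still so for the second after the job is handed in, with the robot touching nothing.
It also fails if it takes over 54 s, if anything falls off the work surface, if the arm or the gripper's body presses on something with over 40 N, if the wrist force passes 120 N, or if a joint passes its speed limit or range.

## Robot

A 6-joint arm with a two-finger parallel gripper is mounted at the origin on the work surface. World frame = base frame: x ahead of the robot, y to its left, z up, the work surface at z = 0. Lengths are in m, angles in degrees, forces in N, time in s.
With the tool pointing down it reaches from about 0.35 to 0.875 m from the base axis. Payload 4.2 kg.
Tool frame: the origin (TCP) lies between the finger pads; the fingertips stand 17 mm ahead of it and the grasp point (between the pads) lies 2 mm behind it; z points along the fingers, y is the direction in which the jaws open and shut (so a half turn about z gives the same grasp; the last joint's range is limited). The gripper opens to 87 mm and grips with 3 to 60 N. Pads are 19 mm wide; open, the fingers measure 117 mm over their backs; the gripper's body (75 mm by 190 mm) begins 51 mm behind the grasp point.
Start: joints at [89.244, 22.042, 0.453, 0, -68.411, -14.817], TCP at [0.168, 0.602, 0.208] pointing down, gripper open.
Joint ranges: [-179.83, 179.83], [-69.29, 118.12], [-61.27, 80.66], [-181.25, 117.63], [-171.15, -9.14], [-177.46, 177.46]. Speed limits (degrees/s): [159.86, 159.86, 180, 180, 180, 180].

## Interface

Orientations are given as a 3x3 rotation matrix whose columns are the frame's x, y, z axes.
In Python, from station import r gives the robot as it stands.
- The arm moves only by the shell command python3 -m creep 'ROWS'. ROWS is JSON, a list of rows, each a list of 7 numbers: the opening, from 0 (shut) to 1 (fully open), then the shift along the tool's x, y, z scaled (see below), then the turn, a rotation vector about the tool's x, y, z scaled (see below). A call has 1 to 5 rows; each row is the pose to reach, as a shift and turn from the pose measured when the call began, along the tool's axes at that moment, turning the shorter way round; what a row does not reach only later rows make up. The controller multiplies each number of a shift by 300 mm and each number of a turn by 180 degrees. A row lasts 1/12 s, in which the tool goes at most 41.7 mm and 7.16 degrees, less where a joint would pass 70% of its speed; a pose out of reach is approached as far as the arm can. A call with a number of a shift or a turn outside -1 to 1 is refused whole. A call with a gripper value outside its range is refused whole. The fingers move at their own pace and stop on an object; the grip force is fixed at half the most. Time passes only in rows, so rows that repeat a pose let the fingers close. It gives the time, the measured TCP pose, the force and the opening at its end, in the units of the state.
- r.sense(): the state, without advancing time (a new reading comes with each control period).
- r.capture(name): name is "side" or "top"; returns the picture (384x512x3 uint8, blue, green, red); there is no depth.
- r.camera_model(name): a dict with "mtx" (3x3 intrinsics, pixels), "R" (3x3) and "t" (3): a world point X has camera coordinates R X + t. Camera axes: x right, y down, z forward; pixel columns grow to the right and rows downward; lengths in m; the calibration is good to about 2 mm. A picture is of the moment at which its call begins. camera_model takes no time and is no camera call.
- r.finish_job(): hands the job in, once; it reports no verdict.
Trained networks look in the newest picture that a camera, given by its name, has taken for a name from the list of things; names that differ only in an ending like _2 or _b are one class to them, and where a whole thing is asked for, a point or a joint stands for the part that bears it (a point fixed in the world has none). Each returns a list of dicts, best first, with "score" (0 to 1); they miss things now and then, are a little off and sometimes report something else, mostly with a low value. They report only what shows in the picture. A call takes as long as a camera call. They do not tell look-alikes from the thing itself.
- r.recognise(camera, target): "rect" ([left, top, right, bottom] as shares, 0 to 1, of the picture: columns of its width, rows of its height, round what is visible of it).
- r.outline_of(camera, target): "pixels" (384x512 bool, what is visible of it) and "rect" ([left, top, right, bottom] as shares, 0 to 1, of the picture: columns of its width, rows of its height, round what is visible of it).
The state is a dict: "time_s": time; "joints": joint angles; "joint_velocities": joint speeds; "effort": joint torques, N m; "tcp_pos": TCP position; "ee_rot": TCP orientation; "wrist_force": force on the tool from outside, world axes, zero at the start; "moment": the same for the moment, N m; "gripper_width": opening from 0.0 (shut) to 1.0 (fully open).
Only numpy, scipy, OpenCV 4.12 (cv2) and the standard library are available. Lean on these libraries where they do the work, as an engineer would, in place of code of your own. Each camera call takes 0.05 s, during which the arm holds its last target.

## Working session

There is one attempt and no reset: what is moved stays moved. The work goes in short steps, Python scripts to look and compute and a shell command to move; the robot and the scene stay as the last step left them, time stands still between calls to the robot, and variables do not carry over. Pictures are saved under pics/ and viewed, and the job is handed in when it is done.

```bash
ls; mkdir -p pics; python3 - <<'E'
from station import r
import cv2,json
s=r.sense();print(s)
for n in("side","top"):
    cv2.imwrite(f"pics/{n}0.png",r.capture(n)); print(n,r.camera_model(n))
    for t in("steriliser","lid","console","key_a_top","square_key_top","ink_bottle","jar","tape_roll"):
        print(t,[(round(d["score"],2),[round(v*w) for v,w in zip(d["rect"],(512,384,512,384))]) for d in r.recognise(n,t)])
E
```

```text
pics
{'time_s': 0.0, 'joints': array([ 8.92435903e+01,  2.20920419e+01,  3.79022256e-01, -2.75580707e-02,
       -6.84112201e+01, -1.48168516e+01]), 'joint_velocities': array([ 0.01528144, -0.00646165, -0.04728363,  0.04496042, -0.024637  ,
       -0.12579483]), 'effort': array([-7.63357602e-04, -3.90672612e+01,  1.87412632e+01,  4.22005981e+00,
        1.09784745e-02, -1.88041163e-04]), 'tcp_pos': array([0.16761093, 0.60144415, 0.20684468]), 'ee_rot': array([[ 9.63240333e-01, -2.68640716e-01, -4.75824076e-04],
       [-2.68641110e-01, -9.63237914e-01, -2.16225664e-03],
       [ 1.22538382e-04,  2.21059871e-03, -9.99997549e-01]]), 'wrist_force': array([ 0.26371005, -0.16354713, -0.38921569]), 'moment': array([-0.01296539,  0.00716466, -0.02087767]), 'gripper_width': 1.003841853244088}
side {'mtx': array([[428.02127131,   0.        , 263.04582007],
       [  0.        , 428.02127131, 186.89924659],
       [  0.        ,   0.        ,   1.        ]]), 'R': array([[ 0.7302939 , -0.68306157,  0.00988489],
       [-0.42008189, -0.46044635, -0.78199767],
       [ 0.53870403,  0.56693566, -
[... 555 characters left out ...]
  0.        ,   1.        ]]), 'R': array([[ 0.01928421, -0.99976214,  0.01018735],
       [-0.99092354, -0.02046754, -0.13285939],
       [ 0.1330363 , -0.0075328 , -0.99108254]]), 't': array([-0.0717104 ,  0.60620658,  0.95478496])}
steriliser [(0.79, [50, 162, 178, 243])]
lid [(0.61, [54, 163, 170, 216])]
console [(0.97, [274, 195, 354, 243])]
key_a_top [(0.6, [308, 210, 315, 224])]
square_key_top [(0.57, [328, 212, 340, 219]), (0.47, [312, 212, 314, 222]), (0.41, [287, 214, 291, 225])]
ink_bottle [(0.74, [358, 211, 383, 231]), (0.7, [363, 167, 397, 198]), (0.57, [391, 213, 411, 226])]
jar [(0.77, [104, 141, 137, 164])]
tape_roll [(0.83, [290, 249, 314, 271]), (0.6, [359, 211, 385, 228])]
```

```bash
python3 - <<'E'
import cv2
a=cv2.imread("pics/side0.png")[70:320,130:400];b=cv2.imread("pics/top0.png")[110:300,20:430]
cv2.imwrite("pics/side0z.png",cv2.resize(a,None,fx=2.4,fy=2.4,interpolation=3))
cv2.imwrite("pics/top0z.png",cv2.resize(b,None,fx=1.9,fy=1.9,interpolation=3))
E
```

```text
(no output)
```

View pics/side0z.png

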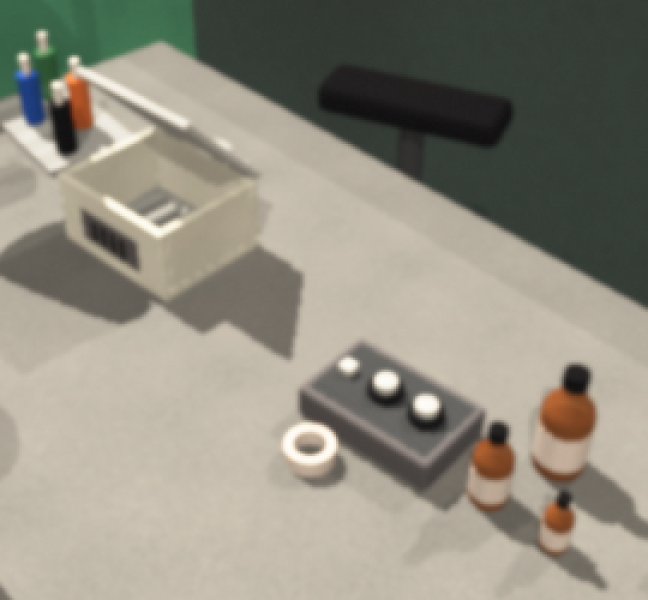

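View pics/top0z.png

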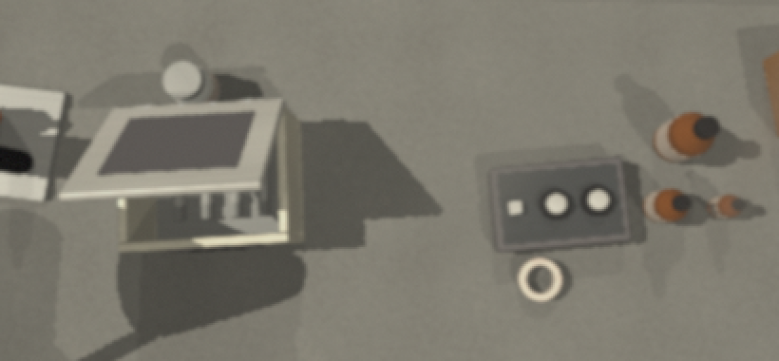

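View pics/top0.png

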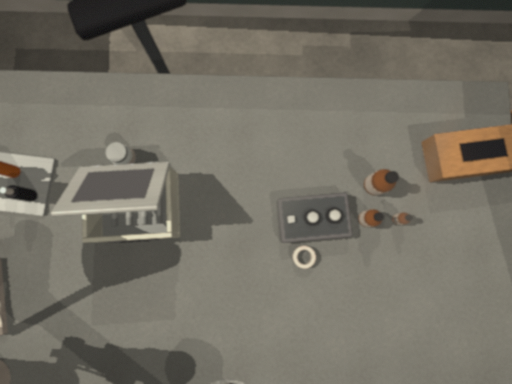

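The top view shows the steriliser on the left (columns 55–178, rows 163–242) with its lid up, and the jar behind it at (118,153). The console has the round keys at about (313,217) and (335,215) and the square key at (291,219). The tape roll is at (304,257). Three bottles stand on the right, and the middle-sized one is at about (371,219). Next I'll work out positions from these.

```bash
cat > h.py <<'E'
import numpy as np,cv2
from station import r
from scipy.optimize import least_squares
C={n:r.camera_model(n) for n in("side","top")}
def proj(n,X):
    c=C[n];p=np.atleast_2d(X)@np.array(c["R"]).T+c["t"];q=p@np.array(c["mtx"]).T;return q[:,:2]/q[:,2:]
def back(n,uv,z):
    c=C[n];R=np.array(c["R"]);d=R.T@np.linalg.solve(c["mtx"],[uv[0],uv[1],1]);o=-R.T@c["t"];return o+d*(z-o[2])/d[2]
E
python3 - <<'E'
from h import *
im={n:cv2.imread(f"pics/{n}0.png") for n in C}
def cen(n,box):
    l,t,R,b=box;g=im[n][t:b,l:R].min(2).astype(float);w=np.clip(g-130,0,None);ys,xs=np.mgrid[t:b,l:R];return (w*xs).sum()/w.sum(),(w*ys).sum()/w.sum()
kb={}
for n,bx in {"top":[(304,208,323,227),(326,206,345,225),(285,212,298,226)],"side":[(282,222,299,238),(299,232,316,247),(269,216,281,229)]}.items():
    for nm,b,z in zip(("a","b","sq"),bx,(.066,.066,.057)):
        u=cen(n,b);p=back(n,u,z);kb[n,nm]=p;print(n,nm,np.round(u,1),np.round(p,4))
    d=kb[n,"a"]-kb[n,"b"];print(np.hypot(*d[:2]),np.degrees(np.arctan2(-d[0],d[1])),(kb[n,"a"]+kb[n,"b"])/2)
for n,bx in(("top",(358,211,383,231)),("side",(323,247,343,286))):print("bottle",back(n,((bx[0]+bx[2])/2,(bx[1]+bx[3])/2),.05))
print("big",back("top",(380,182),.07),back("side",(364,250),.07))
# steriliser pts
tz=lambda u,v:(u/1.9+20,v/1.9+110)
sz=lambda u,v:(u/2.4+130,v/2.4+70)
print("front rim L",back("top",tz(120,250),.11),"R",back("top",tz(285,240),.11), back("top",tz(302,243),0),back("side",sz(62,178),.11),back("side",sz(165,240),.11),back("side",sz(165,298),0),back("side",sz(258,178),.11))
a,b=back("side",sz(62,178),.11),back("side",sz(165,240),.11);print(np.linalg.norm(a-b))
E
python3 - <<'E'
import cv2
a=cv2.imread("pics/top0.png")
cv2.imwrite("pics/t1.png",cv2.resize(a[135:255,40:195],None,fx=5,fy=5,interpolation=2))
a=cv2.imread("pics/side0.png")
cv2.imwrite("pics/s1.png",cv2.resize(a[85:205,140:255],None,fx=5,fy=5,interpolation=2))
E
```

```text
top a [312.3 216.9] [ 0.5323 -0.2127  0.066 ]
top b [334.4 214.9] [ 0.5386 -0.2705  0.066 ]
top sq [290.7 218.8] [ 0.5268 -0.1574  0.057 ]
0.05814967736570533 6.235645278649437 [ 0.53545338 -0.24163607  0.066     ]
side a [290.4 228.1] [ 0.5359 -0.2106  0.066 ]
side b [307.2 237.9] [ 0.542 -0.268  0.066]
side sq [274.  220.8] [ 0.5299 -0.152   0.057 ]
0.05775122306659929 6.050742569166031 [ 0.53898998 -0.23929657  0.066     ]
bottle [ 0.52547484 -0.36983124  0.05      ]
bottle [ 0.52735907 -0.37231474  0.05      ]
big [ 0.62737908 -0.39074868  0.07      ] [ 0.61574987 -0.40082367  0.07      ]
front rim L [0.45815764 0.35665212 0.11      ] R [0.47503062 0.1451322  0.11      ] [0.47119362 0.14398896 0.        ] [0.45860831 0.34384253 0.11      ] [0.47751597 0.12924663 0.11      ] [0.48034753 0.14849295 0.        ] [0.66088844 0.16036858 0.11      ]
0.21542724571389413
```

View pics/t1.png

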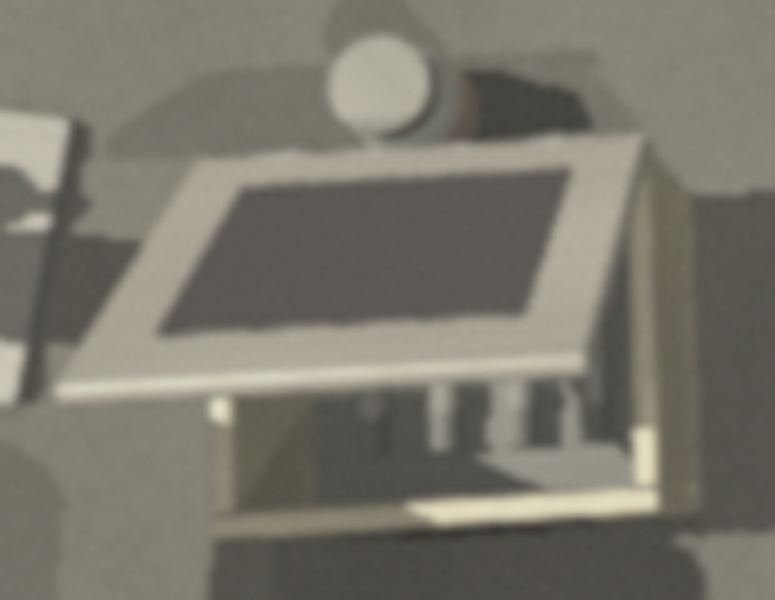

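View pics/s1.png

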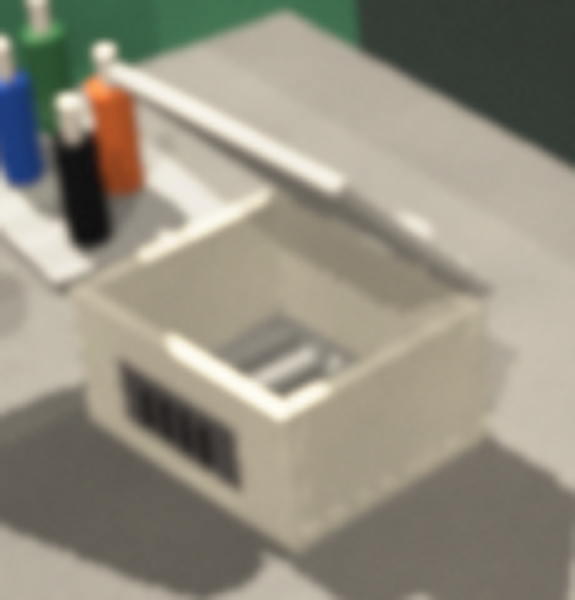

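```bash
python3 - <<'E'
from h import *
T=lambda x,y:(x/5+39.6,y/5+134.6); S=lambda x,y:(x/5+139.6,y/5+84.6)
def lid(s,y,th): # s from hinge toward front, upper face
    # hinge axis at (0.09, .11), upper face 12mm above
    return np.array([.09-s*np.cos(th)+.012*np.sin(th),y,.11+s*np.sin(th)+.012*np.cos(th)])
B=lambda x,y,z:(lambda th:np.array([x,y,z]))
L=lambda s,y:(lambda th:lid(s,y,th))
ob=[("top",T(658,508),B(-.09,-.11,.11)),("top",T(212,535),B(-.09,.11,.11)),("top",T(60,385),L(.184,.112)),("top",T(585,355),L(.184,-.112)),
("top",T(640,135),L(0,-.112)),("top",T(205,160),L(0,.112)),("top",T(695,510),B(-.09,-.11,0)),
("side",S(285,415),B(-.09,-.11,.11)),("side",S(75,290),B(-.09,.11,.11)),("side",S(485,300),B(.09,-.11,.11)),("side",S(300,550),B(-.09,-.11,0)),
("side",S(108,65),L(.184,.112)),("side",S(345,185),L(.184,-.112))]
def W(p,P):
    c,s=np.cos(p[2]),np.sin(p[2]);return np.array([p[0]+c*P[0]-s*P[1],p[1]+s*P[0]+c*P[1],P[2]])
f=lambda p:np.concatenate([proj(n,W(p,P(p[3])))[0]-uv for n,uv,P in ob])
o=least_squares(f,[.55,.25,.08,.6],loss="soft_l1");p=o.x;print(p,np.degrees(p[2:]));print(np.round(f(p).reshape(-1,2),1))
print("edge",W(p,lid(.184,0,p[3])),"hinge",W(p,lid(0,0,p[3])))
for d in(.13,):print("push pt",W(p,[.09-d,0,.122]), "surface z there", .11+ .012/np.cos(p[3])+d*np.tan(p[3]))
s=r.sense();R=s["ee_rot"];print("tool y yaw",np.degrees(np.arctan2(R[0,1],-R[1,1])))
E
```

```text
[0.55666856 0.25846357 0.08315621 0.81276132] [ 4.76449975 46.56779366]
[[ 0.4 -0.3]
 [-0.5  0.1]
 [-1.8  0.8]
 [ 0.6  0.1]
 [ 1.5 -1.6]
 [-1.5 -1.1]
 [ 1.4 -0.5]
 [-0.6  0.9]
 [-1.7 -0.4]
 [ 0.5  0.6]
 [-0.6  1.2]
 [ 0.5 -0.2]
 [-0.4 -0.4]]
edge [0.5289796  0.25615574 0.2518686 ] hinge [0.65504171 0.26666282 0.11824995]
push pt [0.51680677 0.25514115 0.122     ] surface z there 0.2647711009606959
tool y yaw -15.571774836227025
```

```bash
cat >> h.py <<'E'
from scipy.spatial.transform import Rotation as Ro
def goal(pos,yaw):
    s=r.sense();R=s["ee_rot"];p=s["tcp_pos"]
    a=np.radians(yaw);G=np.array([[np.cos(a),np.sin(a),0],[np.sin(a),-np.cos(a),0],[0,0,-1.]])
    print("t",round(s["time_s"],2),"tcp",np.round(p,4),"w",round(s["gripper_width"],3),"F",np.round(s["wrist_force"],1),"M",np.round(s["moment"],2),"tilt",np.round(np.degrees(R[:2,2]),2))
    print("  dist",round(np.linalg.norm(pos-p)*1000,1),"shift",np.round(R.T@(pos-p)/.3,4),"turn",np.round(Ro.from_matrix(R.T@G).as_rotvec()/np.pi,4))
E
python3 -m creep '[[0.494,0,0,-0.14,0,0,0],[0.494,0,0,-0.28,0,0,0],[0.494,0,0,-0.42,0,0,0],[0.494,0,0,-0.56,0,0,0]]'
python3 -c "
from h import *
goal([.5547,.2583,.37],4.76)"
```

```text
time_s: 1.23
tcp_pos: [0.1678, 0.6015, 0.3768]
ee_rot: [[0.963, -0.268, 0.0], [-0.268, -0.963, 0.0], [0.0, -0.0, -1.0]]
wrist_force: [0.4, 1.5, 0.5]
gripper_width: 0.782
t 1.23 tcp [0.1678 0.6015 0.3768] w 0.782 F [0.4 1.5 0.5] M [ 0.15 -0.    0.02] tilt [0.01 0.01]
  dist 517.2 shift [1.5494 0.7559 0.0228] turn [-1.00e-04 -1.00e-04 -1.13e-01]
```

```bash

python3 -m creep '[[0.494,0.12,0.059,0,0,0,-0.02],[0.494,0.24,0.118,0,0,0,-0.045],[0.494,0.36,0.177,0,0,0,-0.07],[0.494,0.48,0.236,0,0,0,-0.09],[0.494,0.6,0.295,0,0,0,-0.113]]'
python3 -c "
from h import *
goal([.5547,.2583,.37],4.76)"
```

```text
time_s: 1.65
tcp_pos: [0.3184, 0.4665, 0.3771]
ee_rot: [[0.996, 0.087, 0.0], [0.087, -0.996, 0.001], [0.0, -0.001, -1.0]]
wrist_force: [0.5, 1.1, 0.2]
gripper_width: 0.508
t 1.65 tcp [0.3184 0.4665 0.3771] w 0.508 F [0.5 1.1 0.2] M [ 0.04 -0.13  0.  ] tilt [0.02 0.05]
  dist 315.1 shift [0.7243 0.7601 0.0236] turn [-0.0002 -0.0002  0.0013]
```

```bash

python3 -m creep '[[0.494,0.09,0.095,0,0,0,0],[0.494,0.18,0.19,0,0,0,0],[0.494,0.27,0.285,0,0,0,0],[0.494,0.36,0.38,0,0,0,0],[0.494,0.45,0.475,0,0,0,0]]'
python3 -c "
from h import *
goal([.5547,.2583,.34],4.76)"
```

```text
time_s: 2.07
tcp_pos: [0.4663, 0.3347, 0.3775]
ee_rot: [[0.996, 0.087, 0.001], [0.087, -0.996, 0.001], [0.001, -0.001, -1.0]]
wrist_force: [0.4, 0.6, 0.1]
gripper_width: 0.496
t 2.07 tcp [0.4663 0.3347 0.3775] w 0.496 F [0.4 0.6 0.1] M [ 0.04 -0.05  0.03] tilt [0.05 0.07]
  dist 122.7 shift [0.271  0.2795 0.1248] turn [-0.0004 -0.0003  0.0014]
```

```bash

python3 -m creep '[[0.494,0.08,0.083,0,0,0,0],[0.494,0.16,0.166,0,0,0,0],[0.494,0.24,0.249,0,0,0,0],[0.494,0.271,0.28,0.06,0,0,0],[0.494,0.271,0.28,0.06,0,0,0]]'
python3 - <<'E'
from h import *
goal([.5547,.2583,.26],4.76)
for n in C: cv2.imwrite(f"pics/{n}1.png",r.capture(n))
a=cv2.imread("pics/side1.png")[30:230,100:320];b=cv2.imread("pics/top1.png")[80:280,0:220]
cv2.imwrite("pics/m1.png",np.hstack([cv2.resize(x,(400,364)) for x in(a,b)]))
E
```

```text
time_s: 2.48
tcp_pos: [0.5555, 0.2556, 0.3556]
ee_rot: [[0.997, 0.083, -0.005], [0.083, -0.997, -0.002], [-0.005, 0.001, -1.0]]
wrist_force: [0.3, -0.1, -1.5]
gripper_width: 0.493
t 2.48 tcp [0.5555 0.2556 0.3556] w 0.493 F [ 0.3 -0.1 -1.5] M [-0.04  0.05  0.05] tilt [-0.27 -0.09]
  dist 95.7 shift [-0.0004 -0.0096  0.3187] turn [ 0.0004  0.0016 -0.0001]
```

View pics/m1.png

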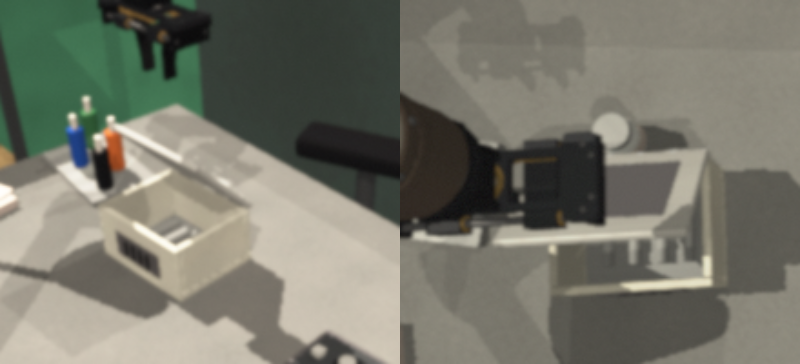

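The gripper is above the lid with room to spare, and the lid and jar haven't moved. Now going down.

```bash

python3 -m creep '[[0.494,0,-0.01,0.08,0,0.0016,0],[0.494,0,-0.01,0.16,0,0.0016,0],[0.494,0,-0.01,0.23,0,0.0016,0],[0.494,0,-0.01,0.28,0,0.0016,0],[0.494,0,-0.01,0.3,0,0.0016,0]]'
python3 -m creep '[[0.494,0,0,0.02,0,0,0],[0.494,0,0,0.045,0,0,0],[0.494,0,0,0.07,0,0,0],[0.494,0,0,0.095,0,0,0],[0.494,0,0,0.12,0,0,0]]'
python3 -c "
from h import *
goal([.5547,.2583,.14],4.76)"
```

```text
time_s: 3.0
tcp_pos: [0.5527, 0.2613, 0.267]
ee_rot: [[0.996, 0.088, 0.001], [0.088, -0.996, -0.001], [0.001, 0.001, -1.0]]
wrist_force: [-0.5, -0.1, -0.8]
gripper_width: 0.49
time_s: 3.42
tcp_pos: [0.5529, 0.2615, 0.2309]
ee_rot: [[0.996, 0.088, 0.002], [0.088, -0.996, -0.0], [0.002, 0.001, -1.0]]
wrist_force: [0.7, -0.4, -0.3]
gripper_width: 0.494
t 3.42 tcp [0.5529 0.2615 0.2309] w 0.494 F [ 0.7 -0.4 -0.3] M [ 0.01 -0.   -0.02] tilt [ 0.14 -0.02]
  dist 90.9 shift [0.0043 0.0108 0.3029] turn [ 0.0002 -0.0007  0.0017]
```

```bash
python3 - <<'E'
from h import *
for n in C: cv2.imwrite(f"pics/{n}2.png",r.capture(n))
a=cv2.imread("pics/side2.png")[60:220,120:300];b=cv2.imread("pics/top2.png")[120:280,20:200]
cv2.imwrite("pics/m2.png",np.hstack([cv2.resize(x,(400,356)) for x in(a,b)]))
goal([.5547,.2583,.14],4.76)
E
```

```text
t 3.52 tcp [0.5521 0.2608 0.2294] w 0.495 F [ 0.2 -0.6  0.1] M [-0.05 -0.01  0.02] tilt [-0.05 -0.14]
  dist 89.5 shift [0.0083 0.0085 0.2981] turn [0.0007 0.0004 0.0015]
```

View pics/m2.png

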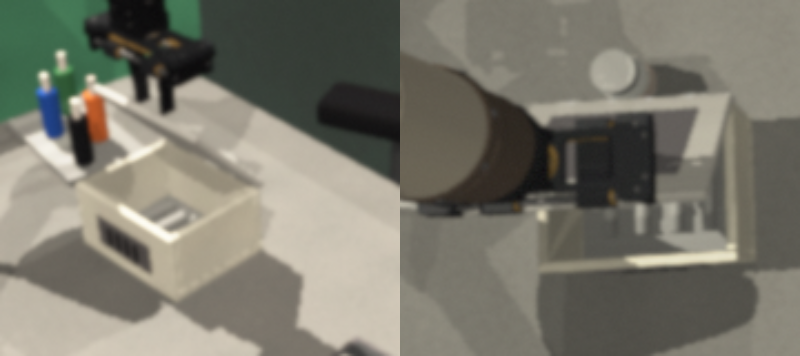

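```bash
python3 - <<'E'
from h import *
s=r.sense();R=s["ee_rot"];p=s["tcp_pos"]
a=cv2.imread("pics/side2.png")[60:220,120:300]; a=cv2.resize(a,None,fx=4,fy=4,interpolation=2)
def dot(P,c):
    u=proj("side",P)[0];cv2.circle(a,tuple(int(v) for v in ((u-[120,60])*4+2)),3,c,-1)
for sg in(-1,1):
    for sx in (-1,1): dot(p+R@[sx*.0095,sg*.0215,.017],(0,0,255))
q=[.55667,.25846,.08316]
for th,c in((.81,(0,255,0)),(.7,(255,0,0)),(.6,(255,255,0))):
  for sl in(0,.06,.12,.184):
    for y in(-.112,.112):
        P=[.09-sl*np.cos(th)+.012*np.sin(th),y,.11+sl*np.sin(th)+.012*np.cos(th)];cc,ss=np.cos(q[2]),np.sin(q[2])
        dot(np.array([q[0]+cc*P[0]-ss*P[1],q[1]+ss*P[0]+cc*P[1],P[2]]),c)
cv2.imwrite("pics/m3.png",a)
E
```

```text
(no output)
```

View pics/m3.png

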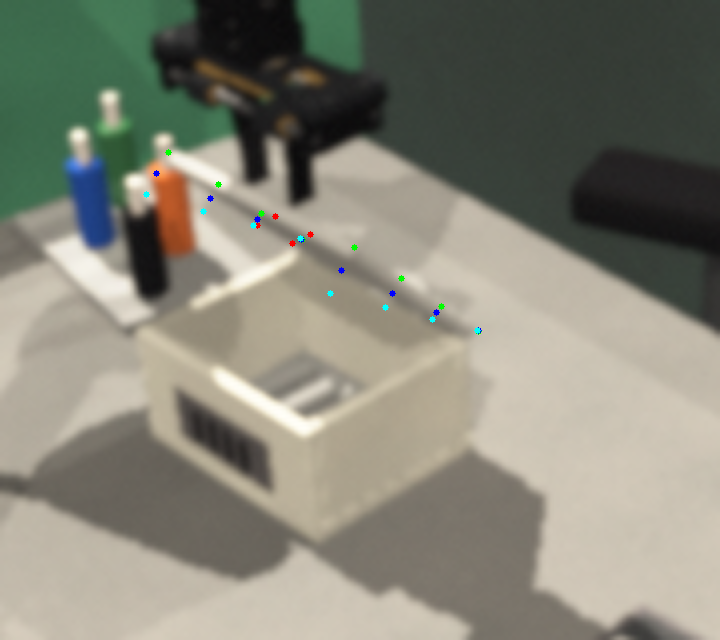

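```bash
python3 - <<'E'
from h import *
cv2.imwrite("pics/m4.png",np.hstack([cv2.resize(cv2.imread(f"pics/side{i}.png")[85:150,150:245],(390,267),interpolation=2) for i in(0,2)]))
print(np.abs(cv2.imread("pics/side0.png").astype(int)-cv2.imread("pics/side2.png"))[115:150,205:245].max())
E
```

```text
60
```

View pics/m4.png

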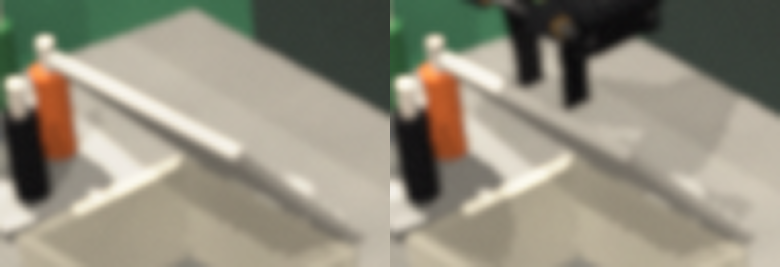

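```bash
python3 - <<'E'
from h import *
s=r.sense();R=s["ee_rot"]
out=[]
for n,o in(("side",(150,20)),("top",(40,130))):
  for i,p in((1,[.5555,.2556,.3556]),(2,[.5529,.2615,.2309])):
    a=cv2.resize(cv2.imread(f"pics/{n}{i}.png")[o[1]:o[1]+130,o[0]:o[0]+100],None,fx=4,fy=4,interpolation=2)
    for sg in(-1,1):
      for z,c in((.017,(0,0,255)),(-.053,(0,255,0))):
        for yy in(.0215,.0365):
          u=proj(n,np.array(p)+R@[-.0095,sg*yy,z])[0];cv2.circle(a,tuple(int(v) for v in((u-o)*4+2)),3,c,-1)
    out.append(a)
im=np.hstack(out);cv2.imwrite("pics/m5.png",cv2.resize(im,(800,260)));cv2.imwrite("pics/m6.png",np.hstack(out[:2]))
E
```

```text
(no output)
```

View pics/m6.png

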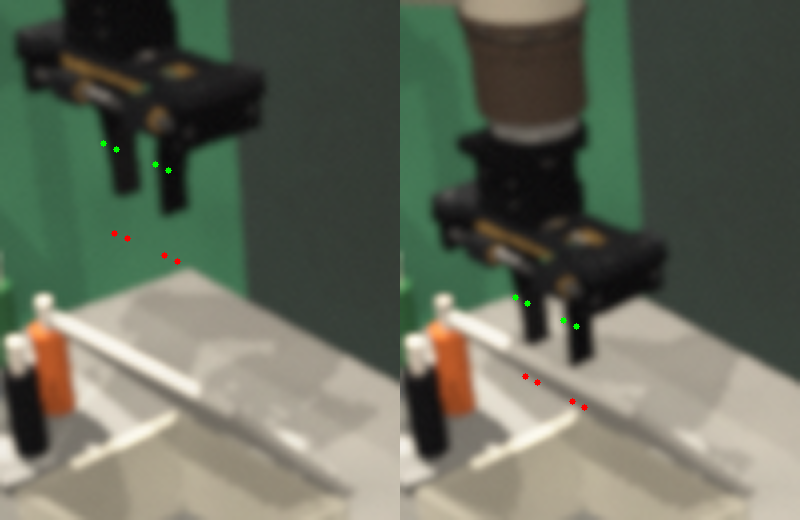

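View pics/m5.png

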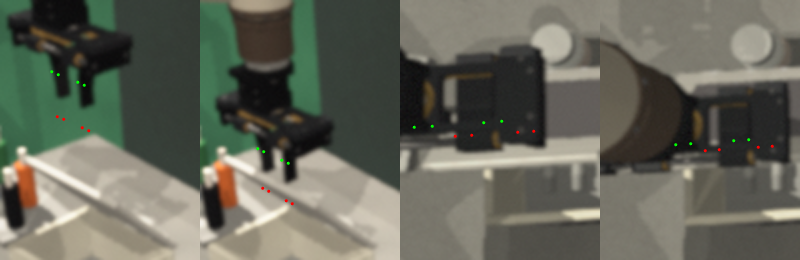

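```bash
python3 - <<'E'
from h import *
for z in(.214,.224,.234,.244,.254):
    a=back("side",(195,110.5),z);b=back("side",(184.3,105.5),z);print(z,a,b,(a+b)/2, np.linalg.norm(a-b))
E
python3 - <<'E'
import cv2,numpy as np
cv2.imwrite("pics/m7.png",np.hstack([cv2.resize(cv2.imread(f"pics/top{i}.png")[140:230,20:140],(400,300),interpolation=2) for i in(1,2)]))
E
```

```text
0.214 [0.5867239  0.28340553 0.214     ] [0.58067434 0.3353176  0.214     ] [0.58369912 0.30936156 0.214     ] 0.052263375749112856
0.224 [0.57646847 0.26778875 0.224     ] [0.5705078  0.31893798 0.224     ] [0.57348814 0.29336337 0.224     ] 0.05149537090682969
0.234 [0.56621304 0.25217198 0.234     ] [0.56034127 0.30255837 0.234     ] [0.56327716 0.27736518 0.234     ] 0.05072736606454633
0.244 [0.55595761 0.23655521 0.244     ] [0.55017474 0.28617875 0.244     ] [0.55306618 0.26136698 0.244     ] 0.049959361222262945
0.254 [0.54570218 0.22093844 0.254     ] [0.54000821 0.26979914 0.254     ] [0.5428552  0.24536879 0.254     ] 0.049191356379980004
```

View pics/m7.png

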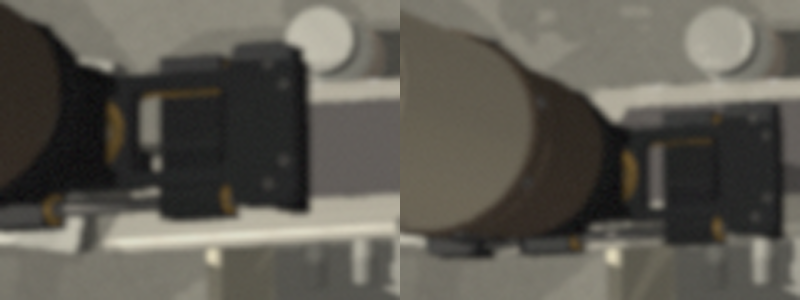

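Taking the tips' xy to match the TCP, the side picture puts the fingertips at about z = 0.244 with the TCP at 0.231. That is roughly 30 mm higher than the stated geometry. It fits the lack of any contact force so far. I'll go down in small steps and use contact with the lid to calibrate the tip height.

```bash

python3 -m creep '[[0.494,0,0,0.015,0,0,0],[0.494,0,0,0.03,0,0,0],[0.494,0,0,0.045,0,0,0],[0.494,0,0,0.06,0,0,0],[0.494,0,0,0.075,0,0,0]]'
python3 -m creep '[[0.494,0,0,0.02,0,0,0],[0.494,0,0,0.04,0,0,0],[0.494,0,0,0.06,0,0,0],[0.494,0,0,0.08,0,0,0],[0.494,0,0,0.1,0,0,0]]'
python3 - <<'E'
from h import *
goal([.5547,.2583,.14],4.76)
cv2.imwrite("pics/side3.png",r.capture("side"))
cv2.imwrite("pics/m8.png",cv2.resize(cv2.imread("pics/side3.png")[70:210,130:290],None,fx=4,fy=4,interpolation=2))
E
```

```text
time_s: 3.93
tcp_pos: [0.5525, 0.2609, 0.2072]
ee_rot: [[0.996, 0.088, 0.0], [0.088, -0.996, -0.002], [0.0, 0.002, -1.0]]
wrist_force: [-0.4, -0.0, 2.0]
gripper_width: 0.498
time_s: 4.35
tcp_pos: [0.5523, 0.2608, 0.1764]
ee_rot: [[0.996, 0.088, -0.0], [0.088, -0.996, -0.002], [-0.0, 0.002, -1.0]]
wrist_force: [0.0, 0.7, 3.4]
gripper_width: 0.493
t 4.35 tcp [0.5523 0.2608 0.1764] w 0.493 F [0.  0.7 3.4] M [-0.   -0.    0.05] tilt [-0.   -0.11]
  dist 36.6 shift [0.0071 0.0087 0.1214] turn [0.0006 0.0001 0.0015]
```

View pics/m8.png

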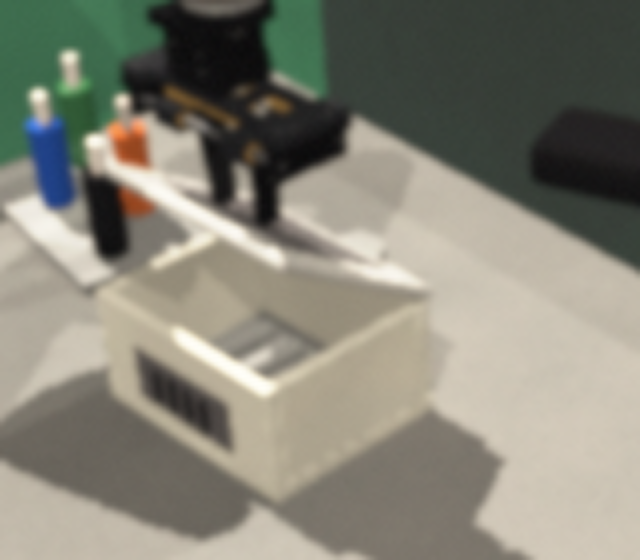

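The fingers are now pushing the lid down. At about 3.4 N it is roughly half closed.

```bash

python3 -m creep '[[0.494,0,0,0.02,0,0,0],[0.494,0,0,0.04,0,0,0],[0.494,0,0,0.06,0,0,0],[0.494,0,0,0.08,0,0,0],[0.494,0,0,0.1,0,0,0]]'
python3 -m creep '[[0.494,0,0,0.015,0,0,0],[0.494,0,0,0.03,0,0,0],[0.494,0,0,0.045,0,0,0],[0.494,0,0,0.06,0,0,0]]'
python3 -m creep '[[0.494,0,0,0.01,0,0,0],[0.494,0,0,0.02,0,0,0],[0.494,0,0,0.03,0,0,0]]'
```

```text
time_s: 4.82
tcp_pos: [0.5513, 0.2603, 0.1441]
ee_rot: [[0.996, 0.087, -0.003], [0.087, -0.996, -0.003], [-0.003, 0.003, -1.0]]
wrist_force: [0.1, 0.1, 2.9]
gripper_width: 0.496
time_s: 5.15
tcp_pos: [0.551, 0.2601, 0.1256]
ee_rot: [[0.996, 0.087, -0.003], [0.087, -0.996, -0.003], [-0.004, 0.003, -1.0]]
wrist_force: [-2.2, 0.5, 3.3]
gripper_width: 0.495
time_s: 5.4
tcp_pos: [0.5507, 0.26, 0.1162]
ee_rot: [[0.996, 0.087, -0.004], [0.087, -0.996, -0.004], [-0.004, 0.003, -1.0]]
wrist_force: [-1.7, -1.1, 2.9]
gripper_width: 0.495
```

```bash

python3 -m creep '[[0.494,0,0,0.01,0,0,0],[0.494,0,0,0.015,0,0,0],[0.494,0,0,0.02,0,0,0]]'
python3 -m creep '[[0.494,0,0,0.01,0,0,0],[0.494,0,0,0.015,0,0,0],[0.494,0,0,0.015,0,0,0]]'
```

```text
time_s: 5.65
tcp_pos: [0.5506, 0.2599, 0.1099]
ee_rot: [[0.996, 0.087, -0.004], [0.087, -0.996, -0.004], [-0.005, 0.004, -1.0]]
wrist_force: [-1.5, -0.0, 4.4]
gripper_width: 0.494
time_s: 5.9
tcp_pos: [0.5508, 0.26, 0.1078]
ee_rot: [[0.996, 0.089, -0.003], [0.089, -0.996, -0.004], [-0.003, 0.004, -1.0]]
wrist_force: [-5.8, -1.1, 12.7]
gripper_width: 0.496
```

```bash

python3 -m creep '[[0.494,0,0,0.01,0,0,0],[0.494,0,0,0.015,0,0,0],[0.494,0,0,0.015,0,0,0]]'
python3 - <<'E'
from h import *
for n in C: cv2.imwrite(f"pics/{n}4.png",r.capture(n))
cv2.imwrite("pics/m9.png",np.hstack([cv2.resize(cv2.imread("pics/side4.png")[70:210,130:290],(400,350),interpolation=2),cv2.resize(cv2.imread("pics/top4.png")[130:270,30:190],(400,350),interpolation=2)]))
E
```

```text
time_s: 6.15
tcp_pos: [0.551, 0.26, 0.1077]
ee_rot: [[0.996, 0.091, -0.001], [0.091, -0.996, -0.004], [-0.001, 0.004, -1.0]]
wrist_force: [-9.0, -1.9, 20.4]
gripper_width: 0.499
```

View pics/m9.png

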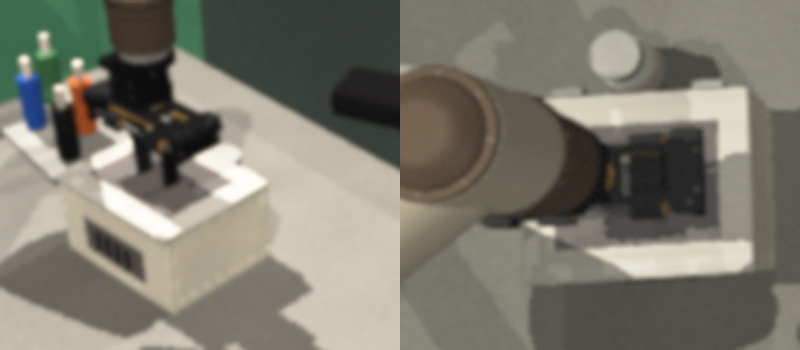

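Both pictures show the lid lying level and shut, and the force rose to a hard stop at TCP z = 0.1077. I'll measure the tips' xy and separation in the plane z = 0.122.

```bash
python3 - <<'E'
from h import *
a=cv2.resize(cv2.imread("pics/side4.png")[110:160,165:225],None,fx=12,fy=12,interpolation=2)
s=r.sense();R=s["ee_rot"];p=s["tcp_pos"];print(p)
for sg in(-1,1):
  for sx in(-1,1):
    for yy in(.0215,.0365):
      P=p+R@[sx*.0095,sg*yy,0];P[2]=.122
      u=proj("side",P)[0];cv2.circle(a,tuple(int(v) for v in((u-[165,110])*12+6)),4,(0,0,255),-1)
cv2.imwrite("pics/m10.png",a)
E
```

```text
[0.55096547 0.26001016 0.1077006 ]
```

View pics/m10.png

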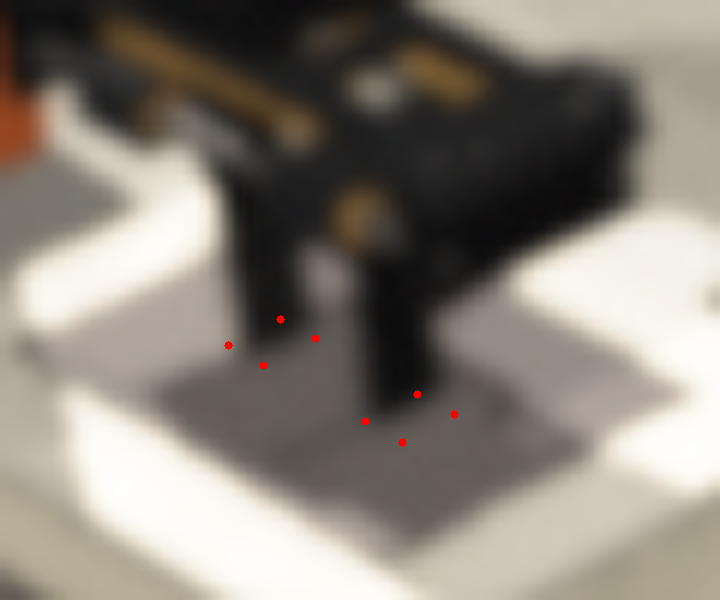

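```bash
python3 - <<'E'
from h import *
for z in(.16,.18,.2,.22): print(z,back("top",(151,198),z),"side right end",back("side",(165+635/12,110+100/12),z),back("side",(165+635/12,110+190/12),z))
for t in ("ink_bottle",):
  for n in("top","side"):
    for d in r.outline_of(n,t): 
        ys,xs=np.nonzero(d["pixels"]);print(n,d["score"],xs.min(),xs.max(),ys.min(),ys.max())
E
```

```text
0.16 [0.56362953 0.18347011 0.16      ] side right end [0.66753741 0.26981334 0.16      ] [0.63617878 0.23021326 0.16      ]
0.18 [0.56158782 0.1780395  0.18      ] side right end [0.646334   0.24124614 0.18      ] [0.61582924 0.20272434 0.18      ]
0.2 [0.55954611 0.1726089  0.2       ] side right end [0.6251306  0.21267894 0.2       ] [0.5954797  0.17523542 0.2       ]
0.22 [0.5575044  0.16717829 0.22      ] side right end [0.60392719 0.18411174 0.22      ] [0.57513016 0.14774649 0.22      ]
top 0.74 363 398 169 196
top 0.72 358 383 209 226
top 0.58 392 411 211 225
side 0.84 355 370 274 301
side 0.76 352 377 222 269
side 0.71 325 344 245 282
```

```bash

python3 -m creep '[[0.494,0,0,-0.03,0,0,0],[0.52,0,0,-0.1,0,0,0],[0.52,0,0,-0.2,0,0,0],[0.52,0,0,-0.3,0,0,0],[0.52,0,0,-0.35,0,0,0]]'
python3 -c "
from h import *
goal([.536,-.2415,.2],6.15)"
```

```text
time_s: 6.77
tcp_pos: [0.5529, 0.2612, 0.2165]
ee_rot: [[0.996, 0.091, 0.006], [0.091, -0.996, -0.0], [0.005, 0.001, -1.0]]
wrist_force: [0.4, 0.9, 0.0]
gripper_width: 0.523
t 6.77 tcp [0.5529 0.2612 0.2165] w 0.523 F [0.4 0.9 0. ] M [ 0.01 -0.1  -0.02] tilt [ 0.32 -0.02]
  dist 503.2 shift [-0.2087  1.6635  0.0553] turn [ 0.0003 -0.0017 -0.0052]
```

```bash

python3 -m creep '[[0.52,-0.01,0.12,0,0,-0.0017,0],[0.52,-0.03,0.24,0,0,-0.0017,0],[0.52,-0.05,0.36,0,0,-0.0017,-0.002],[0.52,-0.06,0.48,0,0,-0.0017,-0.005],[0.52,-0.075,0.6,0,0,-0.0017,-0.005]]'
python3 -c "
from h import *
goal([.536,-.2415,.2],6.15)"
```

```text
time_s: 7.18
tcp_pos: [0.5469, 0.0784, 0.2162]
ee_rot: [[0.994, 0.107, 0.001], [0.107, -0.994, -0.001], [0.001, 0.001, -1.0]]
wrist_force: [0.6, 0.1, -0.1]
gripper_width: 0.515
t 7.18 tcp [0.5469 0.0784 0.2162] w 0.515 F [ 0.6  0.1 -0.1] M [-0.06 -0.09  0.01] tilt [ 0.07 -0.04]
  dist 320.5 shift [-0.1506  1.0562  0.0548] turn [ 0.0003 -0.0003  0.    ]
```

```bash

python3 -m creep '[[0.52,-0.01,0.13,0,0,0,0],[0.52,-0.03,0.25,0,0,0,0],[0.52,-0.05,0.37,0,0,0,0],[0.52,-0.07,0.49,0,0,0,0],[0.52,-0.09,0.61,0,0,0,0]]'
python3 -c "
from h import *
goal([.536,-.2415,.2],6.15)"
```

```text
time_s: 7.6
tcp_pos: [0.5395, -0.1083, 0.216]
ee_rot: [[0.994, 0.107, 0.002], [0.107, -0.994, -0.001], [0.002, 0.001, -1.0]]
wrist_force: [1.1, -0.5, -0.0]
gripper_width: 0.518
t 7.6 tcp [ 0.5395 -0.1083  0.216 ] w 0.518 F [ 1.1 -0.5 -0. ] M [-0.03 -0.11 -0.02] tilt [ 0.11 -0.04]
  dist 134.2 shift [-0.0593  0.4401  0.0536] turn [ 0.0003 -0.0006 -0.0001]
```

```bash

python3 -m creep '[[0.52,-0.02,0.12,0,0,0,0],[0.52,-0.04,0.24,0.05,0,0,0],[0.52,-0.05,0.35,0.15,0,0,0],[0.52,-0.059,0.42,0.25,0,-0.0006,0],[0.52,-0.059,0.44,0.3,0,-0.0006,0]]'
python3 -m creep '[[0.52,0,0,0.0,0,0,0]]'
python3 - <<'E'
from h import *
goal([.536,-.2415,.065],6.15)
im=[]
s=r.sense();R=s["ee_rot"];p=s["tcp_pos"]
for n,o in(("side",(240,160)),("top",(270,150))):
    I=r.capture(n);cv2.imwrite(f"pics/{n}5.png",I)
    a=cv2.resize(I[o[1]:o[1]+130,o[0]:o[0]+130],(400,400),interpolation=2);f=400/130
    for sg in(-1,1):
        P=p+R@[0,sg*.029,-.0143]
        for z,c in((P[2],(0,0,255)),(.068,(0,255,0))):
            u=proj(n,[P[0],P[1],z])[0];cv2.circle(a,tuple(int(v) for v in((u+.5-o)*f)),3,c,-1)
    im.append(a)
cv2.imwrite("pics/m11.png",np.hstack(im))
E
```

```text
time_s: 8.02
tcp_pos: [0.5338, -0.2443, 0.1216]
ee_rot: [[0.995, 0.102, -0.005], [0.102, -0.995, 0.001], [-0.005, -0.001, -1.0]]
wrist_force: [-0.3, 0.4, -0.8]
gripper_width: 0.518
time_s: 8.1
tcp_pos: [0.5314, -0.2455, 0.1173]
ee_rot: [[0.995, 0.099, -0.012], [0.099, -0.995, 0.002], [-0.011, -0.003, -1.0]]
wrist_force: [0.1, 0.4, -1.0]
gripper_width: 0.522
t 8.1 tcp [ 0.5314 -0.2455  0.1173] w 0.522 F [ 0.1  0.4 -1. ] M [-0.07 -0.03  0.03] tilt [-0.67  0.13]
  dist 52.6 shift [ 0.0186 -0.0112  0.1741] turn [-0.0011  0.0036 -0.0027]
```

View pics/m11.png

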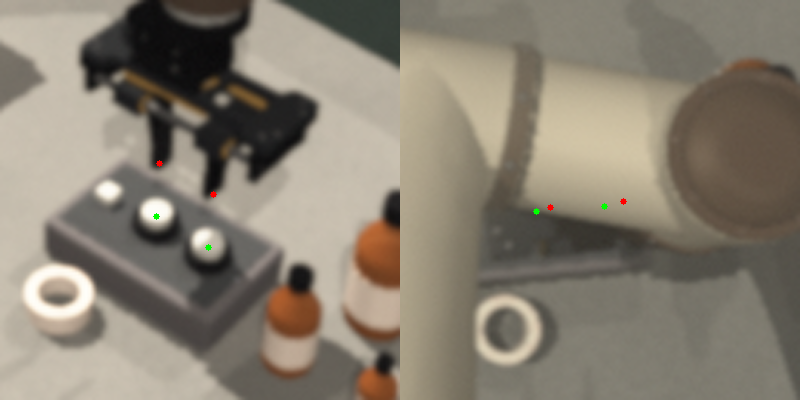

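The side view shows the red predicted tip positions on the finger ends, and the green dots within about 1 px of the key centres. The target (0.536, −0.2415) holds, so I'll correct the tilt, move down and settle.

```bash

python3 -m creep '[[0.52,0.0186,-0.0112,0.05,-0.0011,0.0036,-0.0027],[0.52,0.0186,-0.0112,0.1,-0.0011,0.0036,-0.0027],[0.52,0.0186,-0.0112,0.14,-0.0011,0.0036,-0.0027],[0.52,0.0186,-0.0112,0.14,-0.0011,0.0036,-0.0027],[0.52,0.0186,-0.0112,0.14,-0.0011,0.0036,-0.0027]]'
python3 - <<'E'
from h import *
r.capture("top")
goal([.536,-.2415,.0467],6.15)
im=[]
s=r.sense();R=s["ee_rot"];p=s["tcp_pos"]
n,o="side",(250,190)
I=r.capture(n);cv2.imwrite(f"pics/{n}6.png",I)
a=cv2.resize(I[o[1]:o[1]+110,o[0]:o[0]+140],None,fx=5.5,fy=5.5,interpolation=2);f=5.5
for sg in(-1,1):
        P=p+R@[0,sg*.029,-.0143]
        for z,c in((P[2],(0,0,255)),(.068,(0,255,0))):
            u=proj(n,[P[0],P[1],z])[0];cv2.circle(a,tuple(int(v) for v in((u+.5-o)*f)),3,c,-1)
cv2.imwrite("pics/m12.png",a)
E
```

```text
time_s: 8.62
tcp_pos: [0.5391, -0.2402, 0.0797]
ee_rot: [[0.994, 0.111, 0.006], [0.111, -0.994, -0.002], [0.006, 0.003, -1.0]]
wrist_force: [-0.2, -0.2, -0.2]
gripper_width: 0.521
t 8.67 tcp [ 0.5396 -0.2405  0.0802] w 0.519 F [-0.1 -0.8  0.1] M [-0.07  0.01  0.02] tilt [ 0.43 -0.15]
  dist 33.7 shift [-0.013   0.0017  0.1117] turn [ 0.0011 -0.0023  0.0012]
```

View pics/m12.png

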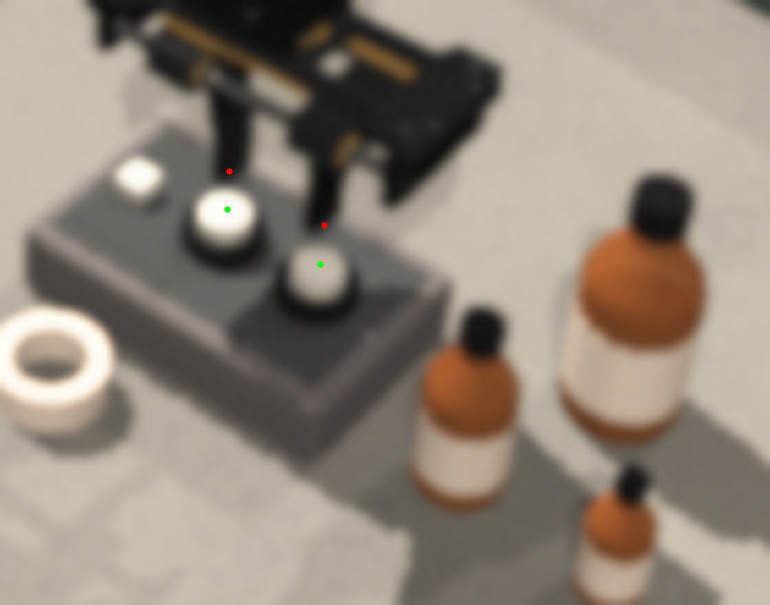

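```bash

python3 -m creep '[[0.52,-0.006,0.0017,0.03,0.0011,-0.0015,0.0012],[0.52,-0.006,0.0017,0.05,0.0011,-0.0015,0.0012],[0.52,-0.006,0.0017,0.05,0.0011,-0.0015,0.0012],[0.52,-0.006,0.0017,0.05,0.0011,-0.0015,0.0012]]'
python3 -c "
from h import *
goal([.5375,-.2415,.0467],6.15)"
```

```text
time_s: 9.05
tcp_pos: [0.5376, -0.2414, 0.0648]
ee_rot: [[0.994, 0.107, 0.002], [0.107, -0.994, 0.001], [0.002, -0.0, -1.0]]
wrist_force: [0.6, -0.2, -0.4]
gripper_width: 0.518
t 9.05 tcp [ 0.5376 -0.2414  0.0648] w 0.518 F [ 0.6 -0.2 -0.4] M [-0.04 -0.04  0.02] tilt [0.09 0.03]
  dist 18.2 shift [-0.0004  0.0005  0.0605] turn [-0.0001 -0.0005 -0.0001]
```

Well aligned and level. Now pressing.

```bash

python3 -m creep '[[0.52,0,0,0.025,0,-0.0005,0],[0.52,0,0,0.05,0,-0.0005,0],[0.52,0,0,0.07,0,-0.0005,0],[0.52,0,0,0.073,0,-0.0005,0],[0.52,0,0,0.073,0,-0.0005,0]]'
python3 - <<'E'
from h import *
goal([.5375,-.2415,.0467],6.15)
E
```

```text
time_s: 9.47
tcp_pos: [0.5385, -0.2417, 0.0467]
ee_rot: [[0.994, 0.108, 0.002], [0.108, -0.994, -0.001], [0.002, 0.001, -1.0]]
wrist_force: [-5.2, 2.8, 21.3]
gripper_width: 0.519
t 9.47 tcp [ 0.5385 -0.2417  0.0467] w 0.519 F [-5.2  2.8 21.3] M [ 1.25  1.63 -0.1 ] tilt [ 0.1  -0.07]
  dist 1.0 shift [-0.0033 -0.0009 -0.0001] turn [ 0.0005 -0.0005  0.0004]
```

```bash

python3 -m creep '[[0.52,0,0,0.011,0,0,0],[0.52,0,0,0.011,0,0,0],[0.52,0,0,0.011,0,0,0],[0.52,0,0,0.011,0,0,0],[0.52,0,0,0.011,0,0,0]]'
python3 -m creep '[[0.52,0,0,0.011,0,0,0],[0.52,0,0,0.011,0,0,0],[0.52,0,0,0.011,0,0,0],[0.52,0,0,0.011,0,0,0],[0.52,0,0,0.011,0,0,0]]'
python3 - <<'E'
from h import *
I=r.capture("side");cv2.imwrite("pics/side7.png",I)
cv2.imwrite("pics/m13.png",cv2.resize(I[190:300,250:390],None,fx=5.5,fy=5.5,interpolation=2))
goal([.5375,-.2415,.0467],6.15)
E
```

```text
time_s: 9.88
tcp_pos: [0.5386, -0.2417, 0.0467]
ee_rot: [[0.994, 0.109, 0.002], [0.109, -0.994, -0.002], [0.002, 0.002, -1.0]]
wrist_force: [-6.4, 4.9, 20.7]
gripper_width: 0.516
time_s: 10.3
tcp_pos: [0.5386, -0.2417, 0.0467]
ee_rot: [[0.994, 0.11, 0.003], [0.11, -0.994, -0.003], [0.002, 0.003, -1.0]]
wrist_force: [-6.4, 4.5, 21.6]
gripper_width: 0.52
t 10.35 tcp [ 0.5386 -0.2417  0.0467] w 0.523 F [-6.1  4.7 20.1] M [ 1.56  1.82 -0.07] tilt [ 0.15 -0.18]
  dist 1.1 shift [-0.0036 -0.0011 -0.    ] turn [ 0.0011 -0.0007  0.0009]
```

View pics/m13.png

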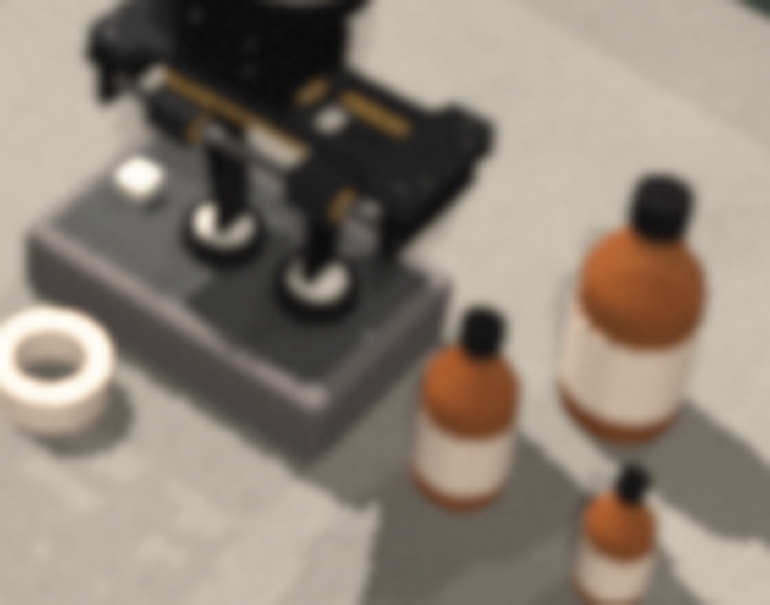

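Both round keys are down inside their collars, and the square key, bottle and tape roll are untouched. I'll keep holding and correct the slight tilt drift.

```bash

python3 -m creep '[[0.52,0,0,0.012,0.001,0,0],[0.52,0,0,0.012,0.001,0,0],[0.52,0,0,0.012,0.001,0,0],[0.52,0,0,0.012,0.001,0,0],[0.52,0,0,0.012,0.001,0,0]]'
python3 -m creep '[[0.52,0,0,0.012,0.001,0,0],[0.52,0,0,0.012,0.001,0,0],[0.52,0,0,0.012,0.001,0,0],[0.52,0,0,0.012,0.001,0,0],[0.52,0,0,0.012,0.001,0,0]]'
python3 -m creep '[[0.52,0,0,0.012,0.001,0,0],[0.52,0,0,0.012,0.001,0,0],[0.52,0,0,0.012,0.001,0,0],[0.52,0,0,0.012,0.001,0,0],[0.52,0,0,0.012,0.001,0,0]]'
python3 -m creep '[[0.52,0,0,0.012,0.001,0,0],[0.52,0,0,0.012,0.001,0,0],[0.52,0,0,0.012,0.001,0,0],[0.52,0,0,0.012,0.001,0,0],[0.52,0,0,0.012,0.001,0,0]]'
python3 -m creep '[[0.52,0,0,0.012,0.001,0,0],[0.52,0,0,0.012,0.001,0,0],[0.52,0,0,0.012,0.001,0,0],[0.52,0,0,0.012,0.001,0,0],[0.52,0,0,0.012,0.001,0,0]]'
python3 -c "
from h import *
goal([.5375,-.2415,.0467],6.15)"
```

```text
time_s: 10.77
tcp_pos: [0.5386, -0.2417, 0.0467]
ee_rot: [[0.994, 0.111, 0.003], [0.111, -0.994, -0.001], [0.002, 0.001, -1.0]]
wrist_force: [-6.3, 5.5, 22.3]
gripper_width: 0.519
time_s: 11.18
tcp_pos: [0.5386, -0.2417, 0.0466]
ee_rot: [[0.994, 0.112, 0.002], [0.112, -0.994, 0.001], [0.003, -0.001, -1.0]]
wrist_force: [-6.0, 4.8, 22.5]
gripper_width: 0.518
time_s: 11.6
tcp_pos: [0.5386, -0.2416, 0.0467]
ee_rot: [[0.994, 0.112, 0.002], [0.112, -0.994, 0.004], [0.003, -0.003, -1.0]]
wrist_force: [-7.1, 6.1, 20.9]
gripper_width: 0.517
time_s: 12.02
tcp_pos: [0.5386, -0.2416, 0.0467]
ee_rot: [[0.994, 0.113, 0.002], [0.113, -0.994, 0.006], [0.003, -0.005, -1.0]]
wrist_force: [-6.7, 5.4, 22.7]
gripper_width: 0.519
time_s: 12.43
tcp_pos: [0.5386, -0.2416, 0.0467]
ee_rot: [[0.994, 0.113, 0.002], [0.113, -0.994, 0.008], [0.003, -0.008, -1.0]]
wrist_force: [-6.0, 5.6, 22.0]
gripper_width: 0.519
t 12.43 tcp [ 0.5386 -0.2416  0.0467] w 0.519 F [-6.   5.6 22. ] M [ 1.39  2.02 -0.25] tilt [0.14 0.45]
  dist 1.1 shift [-0.0035 -0.0007  0.    ] turn [-0.0024 -0.001   0.002 ]
```

Tilt crept to 0.45° during that hold. To be safe I'll level it again and add a clean hold of over two seconds without letting go.

```bash

python3 -m creep '[[0.52,0,0,0.012,-0.0024,0,0],[0.52,0,0,0.013,-0.0024,0,0],[0.52,0,0,0.013,-0.0024,0,0],[0.52,0,0,0.013,-0.0024,0,0],[0.52,0,0,0.013,-0.0024,0,0]]'
python3 -c "
from h import *
goal([.5375,-.2415,.0467],6.15)"
```

```text
time_s: 12.85
tcp_pos: [0.5386, -0.2417, 0.0466]
ee_rot: [[0.993, 0.114, 0.004], [0.114, -0.993, -0.001], [0.004, 0.001, -1.0]]
wrist_force: [-7.7, 4.3, 23.2]
gripper_width: 0.52
t 12.85 tcp [ 0.5386 -0.2417  0.0466] w 0.52 F [-7.7  4.3 23.2] M [ 1.42  2.11 -0.18] tilt [ 0.22 -0.04]
  dist 1.2 shift [-0.0037 -0.0012 -0.0002] turn [ 0.0004 -0.0012  0.0023]
```

```bash

python3 -m creep '[[0.52,0,0,0.013,0.0002,0,0],[0.52,0,0,0.013,0.0002,0,0],[0.52,0,0,0.013,0.0002,0,0],[0.52,0,0,0.013,0.0002,0,0],[0.52,0,0,0.013,0.0002,0,0]]'
python3 -m creep '[[0.52,0,0,0.013,0.0003,0,0],[0.52,0,0,0.013,0.0003,0,0],[0.52,0,0,0.013,0.0003,0,0],[0.52,0,0,0.013,0.0003,0,0],[0.52,0,0,0.013,0.0003,0,0]]'
python3 -m creep '[[0.52,0,0,0.013,0.0003,0,0],[0.52,0,0,0.013,0.0003,0,0],[0.52,0,0,0.013,0.0003,0,0],[0.52,0,0,0.013,0.0003,0,0],[0.52,0,0,0.013,0.0003,0,0]]'
python3 -m creep '[[0.52,0,0,0.013,0.0003,0,0],[0.52,0,0,0.013,0.0003,0,0],[0.52,0,0,0.013,0.0003,0,0],[0.52,0,0,0.013,0.0003,0,0],[0.52,0,0,0.013,0.0003,0,0]]'
python3 -m creep '[[0.52,0,0,0.013,0.0003,0,0],[0.52,0,0,0.013,0.0003,0,0],[0.52,0,0,0.013,0.0003,0,0],[0.52,0,0,0.013,0.0003,0,0],[0.52,0,0,0.013,0.0003,0,0]]'
python3 -m creep '[[0.52,0,0,0.013,0.0003,0,0],[0.52,0,0,0.013,0.0003,0,0],[0.52,0,0,0.013,0.0003,0,0],[0.52,0,0,0.013,0.0003,0,0],[0.52,0,0,0.013,0.0003,0,0]]'
python3 -c "
from h import *
goal([.5375,-.2415,.0467],6.15)"
```

```text
time_s: 13.27
tcp_pos: [0.5387, -0.2418, 0.0467]
ee_rot: [[0.993, 0.115, 0.004], [0.115, -0.993, -0.001], [0.004, 0.002, -1.0]]
wrist_force: [-6.6, 5.7, 23.5]
gripper_width: 0.516
time_s: 13.68
tcp_pos: [0.5387, -0.2418, 0.0467]
ee_rot: [[0.993, 0.116, 0.005], [0.116, -0.993, -0.001], [0.004, 0.002, -1.0]]
wrist_force: [-7.2, 5.7, 23.4]
gripper_width: 0.52
time_s: 14.1
tcp_pos: [0.5387, -0.2418, 0.0466]
ee_rot: [[0.993, 0.116, 0.005], [0.116, -0.993, -0.001], [0.005, 0.002, -1.0]]
wrist_force: [-6.3, 5.7, 22.7]
gripper_width: 0.521
time_s: 14.52
tcp_pos: [0.5387, -0.2418, 0.0467]
ee_rot: [[0.993, 0.117, 0.005], [0.117, -0.993, -0.001], [0.005, 0.002, -1.0]]
wrist_force: [-6.1, 5.9, 24.3]
gripper_width: 0.518
time_s: 14.93
tcp_pos: [0.5387, -0.2418, 0.0467]
ee_rot: [[0.993, 0.117, 0.005], [0.117, -0.993, -0.001], [0.005, 0.002, -1.0]]
wrist_force: [-7.5, 5.7, 23.9]
gripper_width: 0.522
time_s: 15.35
tcp_pos: [0.5388, -0.2418, 0.0466]
ee_rot: [[0.993, 0.118, 0.006], [0.118, -0.993, -0.001], [0.006, 0.002, -1.0]]
wrist_force: [-6.2, 4.8, 24.4]
gripper_width: 0.519
t 15.35 tcp [ 0.5388 -0.2418  0.0466] w 0.519 F [-6.2  4.8 24.4] M [ 1.68  2.15 -0.24] tilt [ 0.33 -0.07]
  dist 1.3 shift [-0.0041 -0.0015 -0.0002] turn [ 0.0006 -0.0018  0.0035]
```

That hold was level for 2.5 s. Now releasing straight up.

```bash

python3 -m creep '[[0.52,0,0,-0.05,0,0,0],[0.52,0,0,-0.15,0,0,0],[0.52,0,0,-0.25,0,0,0],[0.52,0,0,-0.35,0,0,0],[0.52,0,0,-0.45,0,0,0]]'
python3 -m creep '[[0.52,-0.1,-0.1,0,0,0,0],[0.52,-0.15,-0.2,0,0,0,0],[0.52,-0.15,-0.3,0,0,0,0],[0.52,-0.15,-0.4,0,0,0,0],[0.52,-0.15,-0.4,0,0,0,0]]'
python3 -m creep '[[0.52,0,0,0,0,0,0],[0.52,0,0,0,0,0,0]]'
python3 - <<'E'
from h import *
for n in C: cv2.imwrite(f"pics/{n}8.png",r.capture(n))
cv2.imwrite("pics/m14.png",np.hstack([cv2.resize(cv2.imread("pics/side8.png"),(400,300)),cv2.resize(cv2.imread("pics/top8.png"),(400,300))]))
cv2.imwrite("pics/m15.png",np.hstack([cv2.resize(cv2.imread("pics/side8.png")[200:290,250:380],(400,277),interpolation=2),cv2.resize(cv2.imread("pics/side0.png")[200:290,250:380],(400,277),interpolation=2)]))
goal([.5375,-.2415,.0467],6.15)
E
```

```text
time_s: 15.77
tcp_pos: [0.5374, -0.2415, 0.1821]
ee_rot: [[0.993, 0.118, 0.004], [0.118, -0.993, -0.001], [0.004, 0.001, -1.0]]
wrist_force: [0.6, -0.1, -0.5]
gripper_width: 0.517
time_s: 16.18
tcp_pos: [0.4773, -0.1245, 0.1814]
ee_rot: [[0.993, 0.121, 0.004], [0.121, -0.993, 0.0], [0.004, 0.0, -1.0]]
wrist_force: [-0.4, -0.2, -0.1]
gripper_width: 0.524
time_s: 16.35
tcp_pos: [0.477, -0.1241, 0.1809]
ee_rot: [[0.993, 0.122, 0.003], [0.122, -0.993, 0.001], [0.003, -0.0, -1.0]]
wrist_force: [0.2, -0.1, -0.8]
gripper_width: 0.521
t 16.45 tcp [ 0.4773 -0.1249  0.1809] w 0.517 F [-0.   0.5 -0.1] M [-0.08 -0.07 -0.02] tilt [0.18 0.02]
  dist 187.7 shift [0.1509 0.4098 0.448 ] turn [ 0.     -0.001   0.0043]
```

View pics/m14.png

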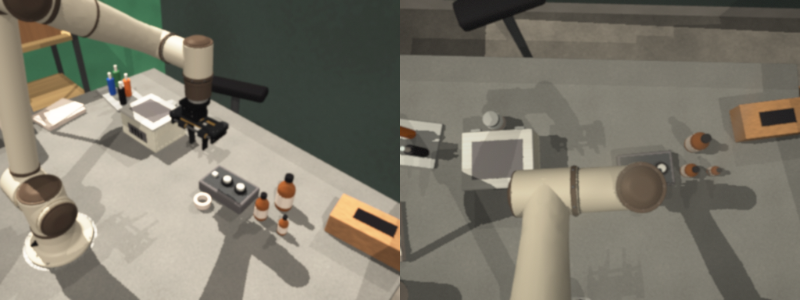

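View pics/m15.png

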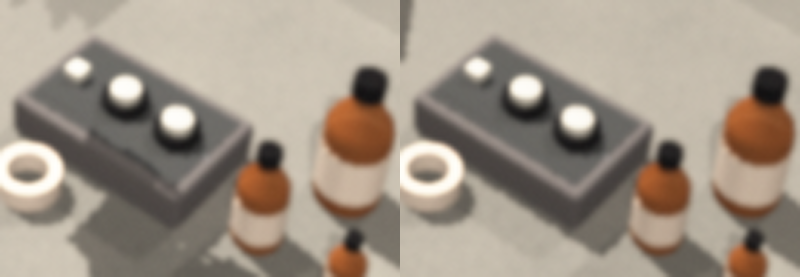

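The keys are back up and nothing on the console side has moved. One last check that the lid is fully shut.

```bash
python3 - <<'E'
from h import *
out=[]
for n,o in(("side",(150,90)),("top",(60,140))):
    a=cv2.resize(cv2.imread(f"pics/{n}8.png")[o[1]:o[1]+110,o[0]:o[0]+130],None,fx=3,fy=3,interpolation=2)
    q=[.55667,.25846,.08316];cc,ss=np.cos(q[2]),np.sin(q[2])
    for th,c in((0,(0,0,255)),(.05,(255,0,0))):
      for y in(-.112,.112):
        P=[.09-.184*np.cos(th),y,.11+.184*np.sin(th)+.012]
        u=proj(n,[q[0]+cc*P[0]-ss*P[1],q[1]+ss*P[0]+cc*P[1],P[2]])[0];cv2.circle(a,tuple(int(v) for v in((u+.5-o)*3)),2,c,-1)
    out.append(a)
cv2.imwrite("pics/m16.png",np.hstack(out))
E
```

```text
(no output)
```

View pics/m16.png

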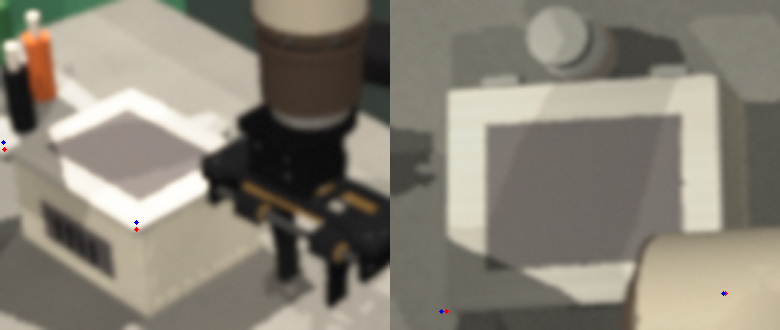

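```bash
python3 -c "
from station import r
print(r.finish_job(), r.sense()['time_s'])"
```

```text
the job is handed in; nothing more can be done
the job is handed in; nothing more can be done
```

I shut the steriliser lid, pressed both round keys down together, and held them for about 5.8 s before letting them spring back up. The job was handed in at about 16.5 s.

- **Lid:** I pushed it down with the fingertips to a hard stop at about 20 N. The last pictures show it level, with its front corner where a shut lid should be.
- **Keys:** Both showed fully down under about 20 N in total. The last 2.5 s of the hold were level. After release, both look the same height as in the first picture.
- **Left alone:** The square key, bottle, tape roll and jar look unmoved, and the arm was clear of everything with no force on the gripper.

**What disagreed:**
- **Fingertip height:** The fingertips were about 14 mm behind the reported TCP, not 17 mm ahead of it. I calibrated their height from the side camera and the lid contact, and the keys then stopped within about 0.1 mm of the height I predicted.
- **Tilt during the hold:** In the middle of the hold the gripper tilted by up to 0.45°. I couldn't confirm both keys were fully down at that moment, so I levelled it and held on for the extra 2.5 s without letting go.

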